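# Stow the coaster tray under the bar display shelf

### The job

Lay the cream coaster box flat inside the wooden tray, the right way up, and let go of it. Then slide the tray along the bar top, without lifting it, squarely under the low black shelf until the tray's front wall is level with the shelf's front edge, only its handle sticking out. Do not let the tray or the box knock against the shelf, and leave the bottle, carafe, goblet and orange box where they stand.

Things in the scene. Friction and masses are not known exactly. Their poses are not given: they have to be found in the camera images.
- shelf: Low black display shelf fixed to the bar top: a flat board on two full-depth side panels, open in front and behind. 150 mm deep (x), 210 mm wide (y), 70 mm high; board 18 mm thick, its underside 52 mm above the bar top; side panels 15 mm thick, so the bay is 180 mm wide. Origin: centre of its footprint on the bar top. Its -x side is the front, towards the robot; +x points in under the shelf, z up.
- shelf_mouth (a point): Middle of the shelf's front edge, at bar-top level (75 mm in front of the shelf's origin); axes as the shelf's.
- tray: Loose low open tray of brown wood, 130 mm long (x), 150 mm wide (y), 28 mm high, walls and floor 5 mm thick, about 0.45 kg, standing on the bar top in front of the shelf. Origin: centre of its underside; z up. A straight dark wooden handle sticks out from the middle of its -x (front) wall, towards the robot.
- tray_front (a point): Middle of the outer face of the tray's front (-x) wall, at the underside (65 mm from the tray's origin).
- tray_handle (a point): Point to grip on the tray's handle, on its centre line, 58 mm in front of the front wall and 20 mm above the underside. The handle bar is 20 mm wide (y), 20 mm high (10 to 30 mm above the bar top), and reaches 80 mm out from the front wall along the tray's -x.
- coaster_box: Cream closed box of coasters with a black band and dot, 100 mm long (x), 62 mm wide (y), 32 mm high, about 0.16 kg, lying flat on the bar top to the left or right. Origin: centre of its underside; z up.
- orange_box: Orange box of the same size as the cream one, on the other side; bystander. Origin: centre of its underside.
- bottle: Frosted pale bottle, 74 mm across, 240 mm high, standing loose on top of the shelf; bystander. Origin: centre of its underside.
- carafe: Clear carafe with a black lid, 94 mm across, 220 mm high, loose on the bar top beside the shelf; bystander. Origin: centre of its underside.
- goblet: Stemmed glass goblet, 108 mm across, 145 mm high, loose on the bar top beside the shelf; bystander. Origin: centre of its underside.
Things that resemble listed ones, but are neither listed nor needed, are in the scene too. What is meant by the coaster_box is not green or red, and is the smaller of those in its own colour.

How it is judged:
On the way:
1. the cream box lies flat on the tray's floor, let go of, while the tray is still in front of the shelf (x of coaster_box in the frame of tray between -0.045 and 0.045 m and y of coaster_box in the frame of tray between -0.055 and 0.055 m and z of coaster_box in the frame of tray between 0.002 and 0.0085 m and angle between coaster_box's own z axis and vertical below 0.08 rad and contact force between the fingers and coaster_box below 0.1 N and x of tray_front in the frame of shelf_mouth below -0.04 m), for 0.2 s.
At the end, for the whole second after the job is handed in: Tray on the bar top under the shelf, front wall 10 mm before to 20 mm behind the shelf's front edge, 18 mm from mid-bay, 0.08 rad from square at most. Cream box flat on the tray floor (0.08 rad). Both at rest; bottle, carafe, goblet, orange box within 20 mm of their starts (x of tray_front in the frame of shelf_mouth between -0.01 and 0.02 m and y of tray_front in the frame of shelf_mouth between -0.018 and 0.018 m and angle between the x axis of tray and the x axis of shelf, either way round below 0.08 rad and height (world z) of tray below 0.004 m and x of coaster_box in the frame of tray between -0.045 and 0.045 m and y of coaster_box in the frame of tray between -0.055 and 0.055 m and z of coaster_box in the frame of tray between 0.002 and 0.0085 m and angle between coaster_box's own z axis and vertical below 0.08 rad and linear speed of each of tray, coaster_box below 0.01 m/s and distance of each of bottle, carafe, goblet, orange_box from where it was at the start of the episode below 0.02 m); the robot touches nothing.
It fails at once if the tray or the cream box knocks or presses against the shelf (over 3 N) (contact force between any of tray, coaster_box and shelf above 3 N).
It fails at once if the tray is lifted more than 15 mm off the bar top or tipped more than 0.2 rad (height (world z) of tray above 0.015 m or angle between tray's own z axis and vertical above 0.2 rad).
It fails at once if the bottle, carafe, goblet or orange box is shifted over 30 mm or tipped over (distance of any of bottle, carafe, goblet, orange_box from where it was at the start of the episode above 0.03 m or angle between any of bottle, carafe, goblet, orange_box's own z axis and vertical above 0.3 rad).
It also fails if it takes over 56 s, if anything falls off the work surface, if the arm or the gripper's body presses on something with over 40 N, if the wrist force passes 120 N, or if a joint passes its speed limit or range.

### The arm

A 6-joint arm with a two-finger parallel gripper is mounted at the origin on the work surface. World frame = base frame: x ahead of the robot, y to its left, z up, the work surface at z = 0. Lengths are in m, angles in rad, forces in N, time in s.
With the tool pointing down it reaches from about 0.35 to 0.775 m from the base axis. Payload 5.5 kg.
Tool frame: the origin (TCP) lies between the finger pads; the fingertips stand 19 mm ahead of it and the grasp point (between the pads) is the TCP; z points along the fingers, x is the direction in which the jaws open and shut, and the axes are right-handed (so a half turn about z gives the same grasp; the last joint's range is limited). The gripper opens to 85 mm and grips with 20 to 120 N. Pads are 22 mm wide; open, the fingers measure 114 mm over their backs; the gripper's body (76 mm by 85 mm) begins 54 mm behind the grasp point. The pads swing forward as they close: fully open they stand 13 mm farther back than shut.
Start: joints at [-1.36, 0.313, 0.046, 1.304, 0, 1.431], TCP at [0.198, -0.54, 0.25] pointing down, gripper open.
Joint ranges: [-2.76, 2.76], [-0.86, 1.69], [-1.03, 1.26], [-2.2, 2.34], [-1.47, 1.5], [-3.14, 3.14]. Speed limits (rad/s): [2.57, 2.57, 3.14, 3.14, 3.14, 3.14].

### API

Orientations are given as a unit quaternion [w, x, y, z].
In Python, from workcell import env gives the robot as it stands. The module is installed in compiled form; this text tells all that it offers.
- The arm moves only by the tool carry_out, never from a script. Its argument "steps" is a list of rows, each a list of 7 numbers: the gripper command: -1 is shut, 1 is fully open, values between are in proportion, then the shift along the tool's x, y, z in m, then the turn, a rotation vector about the tool's x, y, z in rad. A call has 1 to 20 rows; each row shifts and turns the commanded pose from where the row before left it, along the tool's axes as they then stand; what a row does not reach is not made up. A row lasts 1/8 s, in which the tool goes at most 62.5 mm and 10.7 degrees, less where a joint would pass 70% of its speed; a pose out of reach is approached as far as the arm can. A call with a gripper value outside its range is refused whole. The fingers move at their own pace and stop on an object; "grip_force" is the grip in N (left out, the last holds). Time passes only in rows, so rows that do not move let the fingers close. It gives the time, the measured TCP pose, the force and the opening at its end, in the units of the state.
- env.get_state(): the state, without advancing time (a new reading comes with each control period).
- env.read_camera(name): name is "scene" or "top" or "wrist"; returns a dict with "color" (480x640x3 uint8, red, green, blue), "K" (3x3 intrinsics, pixels), "R" (3x3) and "t" (3): a world point X has camera coordinates R X + t. Camera axes: x right, y down, z forward; pixel columns grow to the right and rows downward; lengths in m; the calibration is good to about 2 mm. A picture is of the moment at which its call begins. There is no depth.
- env.hand_in(): hands the job in, once; it reports no verdict.
The state is a dict: "clock": time; "joint_pos": joint angles; "qvel": joint speeds; "tau": joint torques, N m; "tcp_pos": TCP position; "orientation": TCP orientation; "wrist_force": force on the tool from outside, world axes, zero at the start; "ft_torque": the same for the moment, N m; "finger_gap": finger opening in m.
Only numpy, scipy, OpenCV 4.12 (cv2) and the standard library are available. Lean on these libraries where they do the work, as an engineer would, in place of code of your own. Each camera call takes 0.05 s, during which the arm holds its last target. There are 200 camera calls.

## Working session

There is one attempt and no reset: what is moved stays moved. The work goes in short steps, Python scripts to look and compute and a tool call to move; the robot and the scene stay as the last step left them, time stands still between calls to the robot, and variables do not carry over. Pictures are saved under pics/ and viewed, about 8 in all and at most 12, crops included, and the job is handed in when it is done.

Besides the shell and the picture viewer there is one more tool, called after "Emit:" by a JSON object that holds its "fn" and its "kwargs". carry_out: Moves the arm, as the interface text tells. Its arguments: {"type":"object","properties":{"steps":{"type":"array","items":{"type":"array","items":{"type":"number"}}},"grip_force":{"type":"number"}},"required":["steps"]}

```bash
mkdir -p pics
cat > h.py <<'E'
from workcell import env
import numpy as np, cv2
def snap(n,f,crop=None,s=1):
    d=env.read_camera(n); im=d["color"][:,:,::-1].copy()
    np.savez('pics/'+f+'.npz',**{k:np.array(d[k]) for k in("K","R","t","color")})
    if crop: im=im[crop[1]:crop[3],crop[0]:crop[2]]
    cv2.imwrite('pics/'+f+'.png',cv2.resize(im,None,fx=s,fy=s)); return d
def ray(d,u,v,z):
    K,R,t=[np.array(d[k]) for k in("K","R","t")]
    r=R.T@np.linalg.solve(K,[u,v,1.]); c=-R.T@t
    return c+r*(z-c[2])/r[2]
def proj(d,X):
    K,R,t=[np.array(d[k]) for k in("K","R","t")]
    p=K@(R@np.array(X)+t); return p[:2]/p[2]
E
python3 - <<'E'
from h import *
snap("top","top0"); snap("scene","sc0")
s=env.get_state(); print(s["clock"],s["tcp_pos"],s["orientation"])
E
```

```text
0.1 [ 0.1975169  -0.53956638  0.24949387] [-5.58558104e-04  8.19648289e-01 -5.72866498e-01 -5.87012888e-04]
```

View pics/top0.png

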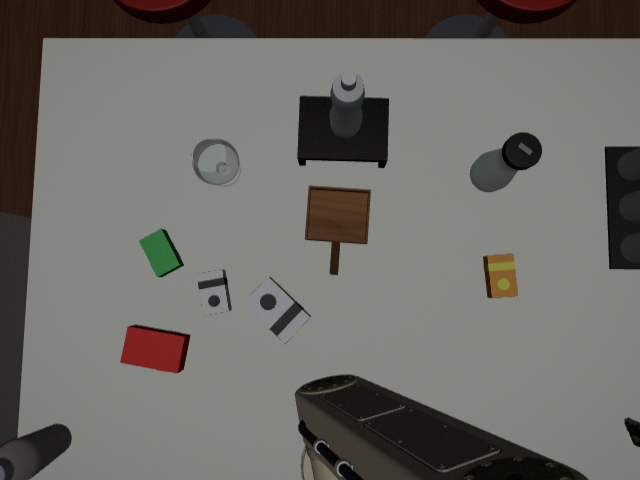

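View pics/sc0.png

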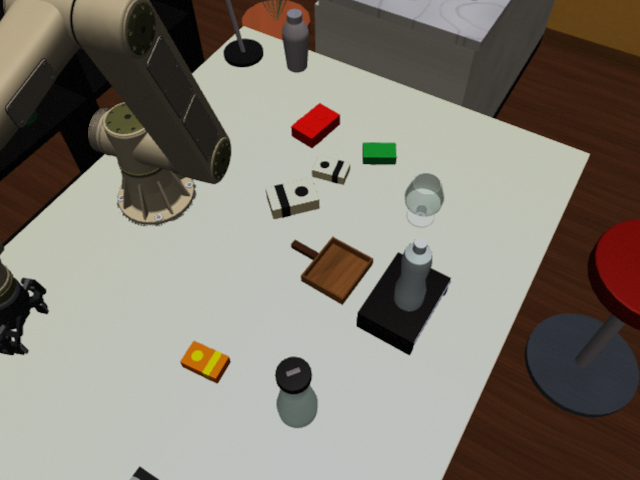

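Top view: the cream coaster box (the smaller one) is at about (213,293), with a larger lookalike at (278,310). The tray is at (338,215) with its handle to (335,272), and the shelf is at (344,130).

Run:
```python
from h import *
d=np.load('pics/top0.npz'); im=d['color'][:,:,::-1]
cv2.imwrite('pics/c1.png',cv2.resize(im[90:325,190:400],None,fx=2.5,fy=2.5,interpolation=cv2.INTER_CUBIC))
for p in [(213,293),(278,310),(338,215),(335,272),(344,130),(501,276)]: print(p,ray(d,*p,0.03).round(3))
```

```text
(213, 293) [0.401 0.328 0.03 ]
(278, 310) [0.363 0.172 0.03 ]
(338, 215) [0.591 0.033 0.03 ]
(335, 272) [0.454 0.039 0.03 ]
(344, 130) [0.799 0.021 0.03 ]
(501, 276) [ 0.45  -0.352  0.03 ]
```

View pics/c1.png

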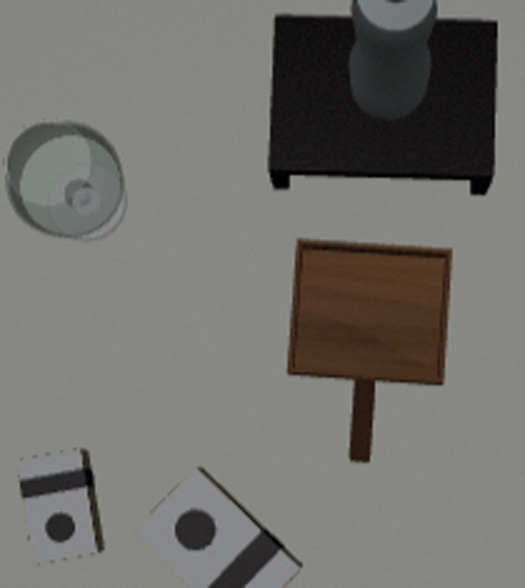

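```bash
cat >> h.py <<'E'
def rect(d,pts,z,f=None):
    P=np.array([ray(d,*(f(p) if f else p),z)[:2] for p in pts])
    e=[np.linalg.norm(P[i]-P[(i+1)%len(P)]) for i in range(len(P))]
    return P.round(4),P.mean(0).round(4),np.round(e,4),[round(float(np.arctan2(*(P[(i+1)%len(P)]-P[i])[::-1])),3) for i in range(len(P))]
E
python3 - <<'E'
from h import *
d=np.load('pics/top0.npz')
f=lambda p:(190+(p[0]+.5)/2.5-.5,90+(p[1]+.5)/2.5-.5)
for n,p,z in [("shelf",[(275,15),(497,21),(493,178),(271,170)],.07),("tray",[(297,240),(452,250),(442,383),(289,373)],.028),
 ("box",[(20,458),(82,448),(99,553),(37,563)],.032),("handle",[(355,380),(375,381),(369,461),(350,460)],.03),("shelf_feet",[(271,188),(490,193)],.0),("big",[(200,468),(300,567)],.04)]:
    print(n,*rect(d,p,z,f),sep='\n ')
g=lambda p:ray(d,*f(p),.0).round(3)
print("goblet base",g((82,197)))
from scipy.spatial.transform import Rotation as R
s=env.get_state();q=s["orientation"];print(R.from_quat([q[1],q[2],q[3],q[0]]).as_matrix().round(3), s["joint_pos"])
E
```

```text
shelf
 [[ 0.8682  0.1267]
 [ 0.8632 -0.0824]
 [ 0.713  -0.0789]
 [ 0.719   0.1279]]
 [0.7908 0.0233]
 [0.2091 0.1503 0.2069 0.1491]
 [-1.594, 3.118, 1.541, -0.008]
tray
 [[ 0.6617  0.105 ]
 [ 0.6532 -0.0446]
 [ 0.5246 -0.0356]
 [ 0.5326  0.1106]]
 [0.5931 0.0338]
 [0.1498 0.1289 0.1465 0.1292]
 [-1.627, 3.072, 1.516, -0.044]
box
 [[0.4481 0.3656]
 [0.4584 0.3065]
 [0.3595 0.2874]
 [0.3493 0.3459]]
 [0.4038 0.3264]
 [0.0599 0.1007 0.0595 0.1008]
 [-1.399, -2.95, 1.743, 0.196]
handle
 [[0.5264 0.0474]
 [0.5257 0.0283]
 [0.4495 0.0332]
 [0.4502 0.0512]]
 [0.488 0.04 ]
 [0.0191 0.0763 0.018  0.0763]
 [-1.61, 3.077, 1.531, -0.051]
shelf_feet
 [[ 0.7198  0.1333]
 [ 0.7164 -0.0842]]
 [0.7181 0.0245]
 [0.2175 0.2175]
 [-1.586, 1.555]
big
 [[0.4408 0.1923]
 [0.3498 0.0967]]
 [0.3953 0.1445]
 [0.132 0.132]
 [-2.331, 0.811]
goblet base [0.709 0.322 0.   ]
[[ 0.344 -0.939 -0.   ]
 [-0.939 -0.344  0.002]
 [-0.002 -0.    -1.   ]] [-1.35957533e+00  3.13924836e-01  4.50818479e-02  1.30357382e+00
  1.78066567e-05  1.43121909e+00]
```

Emit:
{"fn": "carry_out", "kwargs": {"steps": [[1, 0, 0, 0, 0, 0, -0.186], [1, 0, 0, 0, 0, 0, -0.186], [1, 0, 0, 0, 0, 0, -0.186], [1, 0, 0, 0, 0, 0, -0.186], [1, 0, 0, 0, 0, 0, -0.186], [1, 0, 0, 0, 0, 0, -0.186], [1, 0, 0, 0, 0, 0, -0.186], [1, 0, 0, 0, 0, 0, -0.186], [1, 0, 0, 0, 0, 0, -0.186], [1, 0, 0, 0, 0, 0, -0.186], [1, 0, 0, 0, 0, 0, -0.186], [1, 0, 0, 0, 0, 0, -0.186], [1, 0, 0, 0, 0, 0, -0.186], [1, 0, 0, 0, 0, 0, -0.186], [1, 0, 0, 0, 0, 0, -0.186], [1, 0, 0, 0, 0, 0, -0.186]], "grip_force": 40}}

```text
clock: 2.1
tcp_pos: [0.1975, -0.5397, 0.2498]
orientation: [-0.0, 0.636, 0.771, 0.0]
wrist_force: [-0.6, -0.3, -0.1]
finger_gap: 0.0853
```

Emit:
{"fn": "carry_out", "kwargs": {"steps": [[1, 0.0304, 0.0276, 0, 0, 0, 0], [1, 0.0304, 0.0276, 0, 0, 0, 0], [1, 0.0304, 0.0276, 0, 0, 0, 0], [1, 0.0304, 0.0276, 0, 0, 0, 0], [1, 0.0304, 0.0276, 0, 0, 0, 0], [1, 0.0304, 0.0276, 0, 0, 0, 0], [1, 0.0304, 0.0276, 0, 0, 0, 0], [1, 0.0304, 0.0276, 0, 0, 0, 0], [1, 0.0304, 0.0276, 0, 0, 0, 0], [1, 0.0304, 0.0276, 0, 0, 0, 0], [1, 0.0304, 0.0276, 0, 0, 0, 0], [1, 0.0304, 0.0276, 0, 0, 0, 0], [1, 0.0304, 0.0276, 0, 0, 0, 0], [1, 0.0304, 0.0276, 0, 0, 0, 0]]}}

```text
clock: 3.85
tcp_pos: [0.4994, -0.0492, 0.2499]
orientation: [-0.0, 0.639, 0.769, -0.0]
wrist_force: [0.5, -0.6, 0.2]
finger_gap: 0.0854
```

Emit:
{"fn": "carry_out", "kwargs": {"steps": [[1, 0.0387, -0.0025, 0, 0, 0, 0], [1, 0.0387, -0.0025, 0, 0, 0, 0], [1, 0.0387, -0.0025, 0, 0, 0, 0], [1, 0.0387, -0.0025, 0, 0, 0, 0], [1, 0.0387, -0.0025, 0, 0, 0, 0], [1, 0.0387, -0.0025, 0, 0, 0, 0], [1, 0.0387, -0.0025, 0, 0, 0, 0], [1, 0.0387, -0.0025, 0, 0, 0, 0], [1, 0.0387, -0.0025, 0, 0, 0, 0], [1, 0.0387, -0.0025, 0, 0, 0, 0], [1, 0, 0, 0, 0, 0, 0], [1, 0, 0, 0, 0, 0, 0]]}}

```text
clock: 5.35
tcp_pos: [0.4029, 0.3249, 0.2498]
orientation: [0.0, 0.639, 0.77, -0.001]
wrist_force: [-0.4, 0.4, -0.1]
finger_gap: 0.0854
```

```bash
cat >> h.py <<'E'
from scipy.spatial.transform import Rotation as Ro
def pose():
    s=env.get_state();q=s["orientation"];M=Ro.from_quat([q[1],q[2],q[3],q[0]]).as_matrix()
    return s,np.array(s["tcp_pos"]),M
def go(x,y,z,yaw):
    "shift in tool axes to the world point, and tool-z turn to get tool x at yaw"
    s,p,M=pose(); cy=np.arctan2(M[1,0],M[0,0])
    print("t",s["clock"],"tcp",p.round(4),"yaw",round(cy,4),"gap",s["finger_gap"],"F",np.round(s["wrist_force"],1),"tilt",M[:,2].round(3))
    print("shift",(M.T@(np.array([x,y,z])-p)).round(4),"turn z",round(-(yaw-cy+np.pi)%(2*np.pi)-np.pi if 0 else -((yaw-cy+np.pi)%(2*np.pi)-np.pi),4))
E
python3 - <<'E'
from h import *
go(.4038,.3264,.026,1.767)
snap("wrist","w1"); snap("top","top1")
E
```

```text
t 5.35 tcp [0.4029 0.3249 0.2498] yaw 1.7564 gap 0.0853995886092804 F [-0.4  0.4 -0.1] tilt [-0.001 -0.001 -1.   ]
shift [0.0015 0.0014 0.2238] turn z -0.0106
```

View pics/w1.png

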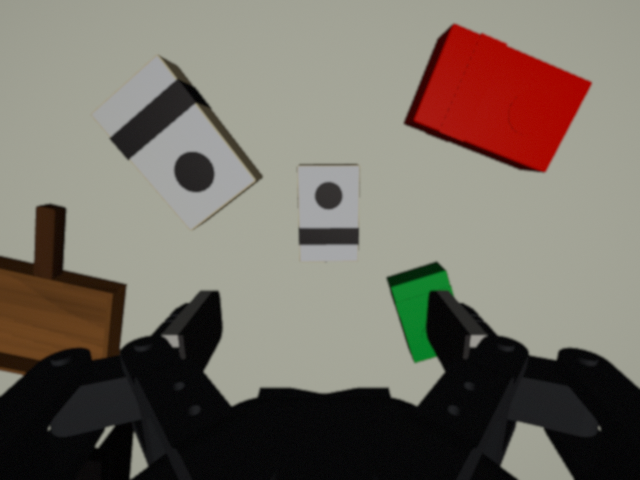

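The wrist view shows the cream box square to the jaws, with corners at about (297,164) to (359,261). The green box starts below v=263, so the finger has room.

Run:
```python
from h import *
d=np.load('pics/w1.npz')
print(*rect(d,[(297,164),(359,164),(359,261),(299,261)],.032),sep='\n')
print(*rect(d,[(388,277),(437,263)],.03),sep='\n')
```

```text
[[0.357  0.2895]
 [0.3458 0.3491]
 [0.4435 0.3701]
 [0.4551 0.308 ]]
[0.4004 0.3292]
[0.0606 0.0999 0.0632 0.0998]
[1.756, 0.212, -1.386, -2.956]
[[0.4561 0.4048]
 [0.4311 0.4522]]
[0.4436 0.4285]
[0.0536 0.0536]
[2.056, -1.086]
```

Emit:
{"fn": "carry_out", "kwargs": {"steps": [[1, 0.003, 0, 0.03, 0, 0, -0.01], [1, 0, 0, 0.04, 0, 0, 0], [1, 0, 0, 0.04, 0, 0, 0], [1, 0, 0, 0.04, 0, 0, 0], [1, 0, 0, 0.03, 0, 0, 0], [1, 0, 0, 0.02, 0, 0, 0], [1, 0, 0, 0.015, 0, 0, 0], [1, 0, 0, 0.01, 0, 0, 0], [1, 0, 0, 0, 0, 0, 0], [-1, 0, 0, 0, 0, 0, 0], [-1, 0, 0, 0, 0, 0, 0], [-1, 0, 0, 0, 0, 0, 0], [-1, 0, 0, 0, 0, 0, 0], [-1, 0, 0, 0, 0, 0, 0], [-1, 0, 0, 0, 0, 0, 0]], "grip_force": 40}}

```text
clock: 7.32
tcp_pos: [0.4033, 0.3287, 0.0263]
orientation: [0.0, 0.635, 0.773, 0.001]
wrist_force: [0.3, 0.3, 6.4]
finger_gap: 0.0613
```

Emit:
{"fn": "carry_out", "kwargs": {"steps": [[-1, 0, 0, -0.01, 0, 0, 0], [-1, 0, 0, -0.02, 0, 0, 0], [-1, 0, 0, -0.03, 0, 0, 0], [-1, 0, 0, -0.03, 0, 0, 0], [-1, 0, 0, -0.03, 0, 0, 0.05], [-1, 0, 0, 0, 0, 0, 0.1], [-1, 0, 0, 0, 0, 0, 0.1], [-1, 0, 0, 0, 0, 0, 0]]}}

```text
clock: 8.32
tcp_pos: [0.4023, 0.328, 0.1454]
orientation: [-0.0, 0.726, 0.688, -0.0]
wrist_force: [-0.3, 0.4, -2.1]
finger_gap: 0.0613
```

Run:
```python
from h import *
go(.594,.034,.15,1.518)
```

```text
t 8.325 tcp [0.4023 0.328  0.1454] yaw 1.5171 gap 0.061269744271855366 F [-0.3  0.4 -2.1] tilt [-0. -0. -1.]
shift [-0.2833  0.2072 -0.0046] turn z -0.0009
```

Emit:
{"fn": "carry_out", "kwargs": {"steps": [[-1, -0.0133, 0.0072, 0, 0, 0, 0], [-1, -0.03, 0.022, 0, 0, 0, 0], [-1, -0.03, 0.022, 0, 0, 0, 0], [-1, -0.03, 0.022, 0, 0, 0, 0], [-1, -0.03, 0.022, 0, 0, 0, 0], [-1, -0.03, 0.022, 0, 0, 0, 0], [-1, -0.03, 0.022, 0, 0, 0, 0], [-1, -0.03, 0.022, 0, 0, 0, 0], [-1, -0.03, 0.022, 0, 0, 0, 0], [-1, -0.02, 0.016, 0, 0, 0, 0], [-1, -0.01, 0.008, 0, 0, 0, 0], [-1, 0, 0, 0, 0, 0, 0], [-1, 0, 0, 0, 0, 0, 0]]}}

```text
clock: 9.95
tcp_pos: [0.5933, 0.0349, 0.1451]
orientation: [-0.0, 0.726, 0.688, -0.0]
wrist_force: [-0.4, 0.3, -2.1]
finger_gap: 0.0614
```

Run:
```python
from h import *
go(.594,.034,.032,1.518)
snap("wrist","w2")
```

```text
t 9.95 tcp [0.5933 0.0349 0.1451] yaw 1.5172 gap 0.06139715382481324 F [-0.4  0.3 -2.1] tilt [-0.001  0.    -1.   ]
shift [-0.0009  0.0009  0.1131] turn z -0.0008
```

View pics/w2.png

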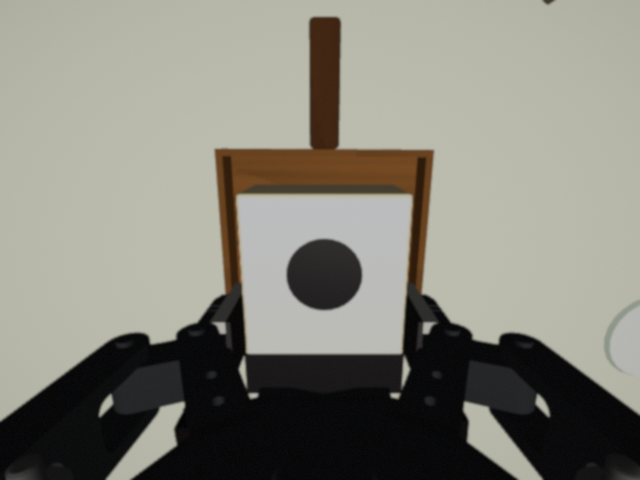

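The wrist view shows the box square with the tray. The tray's front rim runs (216,150)–(433,150), and the box's near top edge runs (237,193)–(412,193).

Run:
```python
from h import *
d=np.load('pics/w2.npz')
print(*rect(d,[(216,150),(433,150)],.028),sep='\n')
print(*rect(d,[(237,193),(412,193)],.151),sep='\n')
print(*rect(d,[(310,20),(340,20)],.03),sep='\n')
```

```text
[[ 0.5238 -0.0353]
 [ 0.5319  0.1124]]
[0.5278 0.0386]
[0.1479 0.1479]
[1.517, -1.625]
[[0.5397 0.0075]
 [0.543  0.0675]]
[0.5414 0.0375]
[0.0601 0.0601]
[1.516, -1.625]
[[0.4498 0.0338]
 [0.4508 0.0523]]
[0.4503 0.043 ]
[0.0185 0.0185]
[1.517, -1.625]
```

Emit:
{"fn": "carry_out", "kwargs": {"steps": [[-1, 0, 0.001, 0.02, 0, 0, 0], [-1, 0, 0, 0.03, 0, 0, 0], [-1, 0, 0, 0.025, 0, 0, 0], [-1, 0, 0, 0.015, 0, 0, 0], [-1, 0, 0, 0.01, 0, 0, 0], [-1, 0, 0, 0.008, 0, 0, 0], [-1, 0, 0, 0.005, 0, 0, 0], [-1, 0, 0, 0, 0, 0, 0], [-1, 0, 0, 0, 0, 0, 0]]}}

```text
clock: 11.12
tcp_pos: [0.5954, 0.0338, 0.0328]
orientation: [0.0, 0.726, 0.687, 0.0]
wrist_force: [-0.2, 0.1, -2.1]
finger_gap: 0.0611
```

Emit:
{"fn": "carry_out", "kwargs": {"steps": [[-1, 0, 0, 0.001, 0, 0, 0], [0.7, 0, 0, 0, 0, 0, 0], [0.7, 0, 0, 0, 0, 0, 0], [0.7, 0, 0, 0, 0, 0, 0], [0.7, 0, 0, 0, 0, 0, 0], [0.7, 0, 0, -0.01, 0, 0, 0], [0.7, 0, 0, -0.03, 0, 0, 0], [0.7, 0, 0, -0.04, 0, 0, 0], [0.7, 0, 0, -0.04, 0, 0, 0], [0.7, 0, -0.03, 0, 0, 0, 0], [0.7, 0, -0.03, 0, 0, 0, 0], [0.7, 0, -0.03, 0, 0, 0, 0], [0.7, 0, -0.03, 0, 0, 0, 0], [0.7, 0, 0, 0, 0, 0, 0], [0.7, 0, 0, 0, 0, 0, 0]]}}

```text
clock: 13.0
tcp_pos: [0.4762, 0.0403, 0.1521]
orientation: [0.001, 0.726, 0.687, 0.001]
wrist_force: [0.6, 0.1, -0.4]
finger_gap: 0.0725
```

Run:
```python
from h import *
go(.471,.041,.022,1.518)
snap("wrist","w3")
```

```text
t 13.0 tcp [0.4762 0.0403 0.1521] yaw 1.5159 gap 0.07253319555211836 F [ 0.6  0.1 -0.4] tilt [ 0.002 -0.    -1.   ]
shift [ 0.0004 -0.0055  0.1301] turn z -0.0021
```

View pics/w3.png

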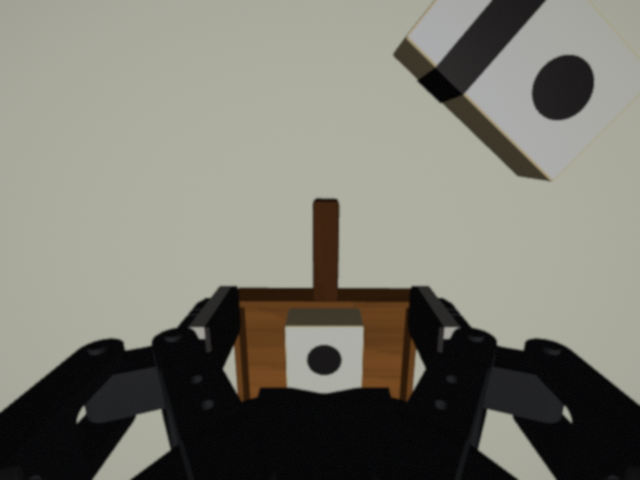

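The box lies inside the tray, and the handle is centred between the jaws at (326,200–300).

Emit:
{"fn": "carry_out", "kwargs": {"steps": [[0.5, 0, -0.006, 0.03, 0, 0, 0], [0.5, 0, 0, 0.04, 0, 0, 0], [0.5, 0, 0, 0.03, 0, 0, 0], [0.3, 0, 0, 0.017, 0, 0, 0], [0.0, 0, 0, 0.01, 0, 0, 0], [0, 0, 0, 0, 0, 0, 0], [-1, 0, 0, 0, 0, 0, 0], [-1, 0, 0, 0, 0, 0, 0], [-1, 0, 0, 0, 0, 0, 0], [-1, 0, 0, 0, 0, 0, 0], [-1, 0, 0, 0, 0, 0, 0], [-1, 0, 0, 0, 0, 0, 0]], "grip_force": 40}}

```text
clock: 14.55
tcp_pos: [0.4701, 0.0408, 0.0251]
orientation: [0.001, 0.726, 0.688, 0.001]
wrist_force: [0.8, 1.7, 6.6]
finger_gap: 0.0191
```

Run:
```python
from h import *
go(.468,.041,.025,1.518)
snap("top","top2",(270,80,430,300),2.6)
```

```text
t 14.55 tcp [0.4701 0.0408 0.0251] yaw 1.5162 gap 0.019050683985326944 F [0.8 1.7 6.6] tilt [ 0.002 -0.    -1.   ]
shift [ 0.0001 -0.0021  0.0001] turn z -0.0018
```

View pics/top2.png

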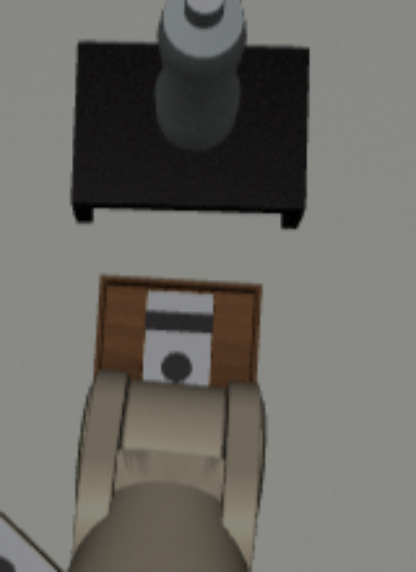

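The box lies well inside the tray, with 0.1 rad or less of twist. The tray's back rim runs (101,275)–(262,287), and the shelf top's corners are (77,42), (309,48), (303,212) and (72,206).

Run:
```python
from h import *
d=np.load('pics/top2.npz'); f=lambda p:(270+(p[0]+.5)/2.6-.5,80+(p[1]+.5)/2.6-.5)
print(*rect(d,[(77,42),(309,48),(303,212),(72,206)],.07,f),sep='\n')
print(*rect(d,[(101,275),(262,287)],.028,f),sep='\n')
# edge line fits by gradient: shelf front edge & tray back edge & sides
g=cv2.cvtColor(d['color'],cv2.COLOR_RGB2GRAY).astype(float)
def fit(us,v0,v1,sgn,z):
    P=[]
    for u in us:
        c=g[v0:v1,u]; gr=sgn*(c[1:]-c[:-1]); k=int(gr.argmax())
        a=gr[max(0,k-1):k+2]; P.append(ray(d,u,v0+k+.5 if len(a)<3 else v0+.5+k-1+(a*np.arange(3)).sum()/a.sum(),z)[:2])
    P=np.array(P); m=np.polyfit(P[:,1],P[:,0],1); return m.round(4), np.abs(np.polyval(m,P[:,1])-P[:,0]).max().round(4)
# x = m*y + b ; yaw of x axis = atan(-m)
print("shelf front",fit(range(310,380,4),150,175,1,.07))
print("shelf rear",fit([305,310,315,320,325,370,375,380],90,106,-1,.07))
print("tray back",fit(range(315,366,3),178,198,-1,.028))
```

```text
[[ 0.8678  0.1276]
 [ 0.8631 -0.0825]
 [ 0.7122 -0.0773]
 [ 0.7161  0.1295]]
[0.7898 0.0243]
[0.2102 0.151  0.2069 0.1517]
[-1.593, 3.108, 1.552, -0.012]
[[ 0.6623  0.1049]
 [ 0.6523 -0.0445]]
[0.6573 0.0302]
[0.1497 0.1497]
[-1.638, 1.504]
shelf front (array([0.0474, 0.7107]), np.float64(0.0105))
shelf rear (array([0.0215, 0.866 ]), np.float64(0.0004))
tray back (array([0.0518, 0.6571]), np.float64(0.0006))
```

Emit:
{"fn": "carry_out", "kwargs": {"steps": [[-1, 0, 0, 0, 0, 0, -0.01], [-1, 0, 0, 0, 0, 0, -0.01], [-1, 0, 0, 0, 0, 0, -0.01], [-1, -0.001, 0.003, 0, 0, 0, 0], [-1, -0.001, 0.005, 0, 0, 0, 0], [-1, -0.002, 0.006, 0, 0, 0, 0], [-1, -0.002, 0.006, 0, 0, 0, 0], [-1, -0.002, 0.006, 0, 0, 0, 0], [-1, -0.001, 0.006, 0, 0, 0, 0], [-1, -0.001, 0.005, 0, 0, 0, 0], [-1, 0, 0.003, 0, 0, 0, 0], [-1, 0, 0, 0, 0, 0, 0], [-1, 0, 0, 0, 0, 0, 0]]}}

```text
clock: 16.23
tcp_pos: [0.5038, 0.0306, 0.0243]
orientation: [-0.003, 0.716, 0.698, -0.003]
wrist_force: [-14.1, 1.4, 17.6]
finger_gap: 0.0192
```

Run:
```python
from h import *
go(.6625,.0267,.025,1.547)
snap("top","top3",(270,80,430,300),2.6)
d=np.load('pics/top3.npz')
cy=d["color"]
g=cv2.cvtColor(cy,cv2.COLOR_RGB2GRAY).astype(float)
P=[]
for u in range(315,364,3):
    c=g[165:190,u]; gr=c[:-1]-c[1:]; k=int(gr.argmax()); P.append(ray(d,u,165.5+k,.028)[:2])
P=np.array(P);print(np.polyfit(P[:,1],P[:,0],1))
```

```text
t 16.225 tcp [0.5038 0.0306 0.0243] yaw 1.5465 gap 0.019218392570329382 F [-14.1   1.4  17.6] tilt [-0.009  0.001 -1.   ]
shift [ 0.      0.1587 -0.0021] turn z -0.0005
[0.09410861 0.67788619]
```

View pics/top3.png

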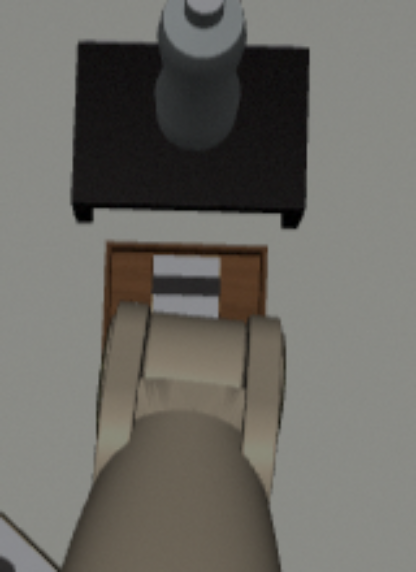

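Emit:
{"fn": "carry_out", "kwargs": {"steps": [[-1, 0, 0, -0.001, 0, 0, 0], [-1, 0, 0, -0.001, 0, 0, 0], [-1, 0, 0, 0, 0, 0, 0]]}}

```text
clock: 16.65
tcp_pos: [0.5077, 0.0299, 0.0255]
orientation: [-0.001, 0.716, 0.698, -0.001]
wrist_force: [-1.5, -0.7, -5.0]
finger_gap: 0.0195
```

Run:
```python
from h import *
go(.6625,.0267,.025,1.547)
d=np.load('pics/top3.npz'); f=lambda p:(270+(p[0]+.5)/2.6-.5,80+(p[1]+.5)/2.6-.5)
print(*rect(d,[(108,242),(267,248)],.028,f),sep='\n')
```

```text
t 16.65 tcp [0.5077 0.0299 0.0255] yaw 1.5459 gap 0.01949209511078881 F [-1.5 -0.7 -5. ] tilt [-0.002  0.    -1.   ]
shift [7.000e-04 1.548e-01 1.000e-04] turn z -0.0011
[[ 0.6935  0.0988]
 [ 0.689  -0.0489]]
[0.6913 0.0249]
[0.1479 0.1479]
[-1.601, 1.54]
```

Emit:
{"fn": "carry_out", "kwargs": {"steps": [[-1, 0.0005, 0.004, 0.0004, 0, 0, -0.003], [-1, 0.0005, 0.008, 0, 0, 0, -0.003], [-1, 0, 0.01, 0, 0, 0, 0], [-1, 0, 0.01, 0, 0, 0, 0], [-1, 0, 0.01, 0, 0, 0, 0], [-1, 0, 0.01, 0, 0, 0, 0], [-1, 0, 0.01, 0, 0, 0, 0], [-1, 0, 0.008, 0, 0, 0, 0], [-1, 0, 0, 0, 0, 0, 0]]}}

```text
clock: 17.77
tcp_pos: [0.5804, 0.0293, 0.0261]
orientation: [0.001, 0.714, 0.7, 0.001]
wrist_force: [1.7, 0.9, -4.0]
finger_gap: 0.0194
```

Run:
```python
from h import *
go(.6625,.0267,.026,1.547)
snap("top","top4",(270,80,430,300),2.6)
```

```text
t 17.775 tcp [0.5804 0.0293 0.0261] yaw 1.552 gap 0.019395830601447596 F [ 1.7  0.9 -4. ] tilt [ 0.002 -0.    -1.   ]
shift [-0.0011  0.0821  0.0003] turn z 0.005
```

View pics/top4.png

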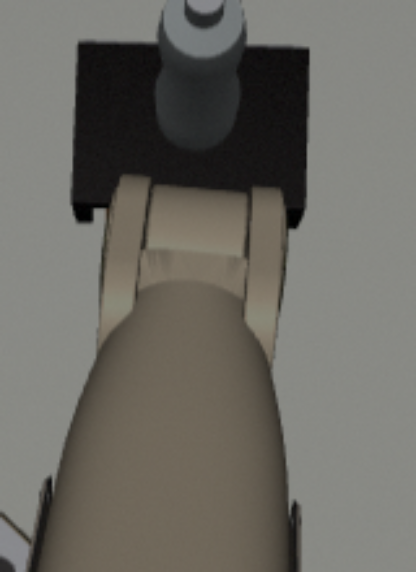

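Run:
```python
from h import *
d=np.load('pics/top4.npz'); f=lambda p:(270+(p[0]+.5)/2.6-.5,80+(p[1]+.5)/2.6-.5)
print("bottle front",ray(d,*f((197,150)),.07))
for z in(.1,.15,.2,.25,.3): print("wrist front",z,ray(d,*f((200,185)),z), ray(d,*f((130,177)),z))
```

```text
bottle front [0.7682168  0.01784621 0.07      ]
wrist front 0.1 [0.72750024 0.0156937  0.1       ] [0.73419783 0.0768015  0.1       ]
wrist front 0.15 [0.71311105 0.01706911 0.15      ] [0.71947708 0.07515184 0.15      ]
wrist front 0.2 [0.69872186 0.01844451 0.2       ] [0.70475633 0.07350219 0.2       ]
wrist front 0.25 [0.68433267 0.01981992 0.25      ] [0.69003559 0.07185254 0.25      ]
wrist front 0.3 [0.66994347 0.02119533 0.3       ] [0.67531484 0.07020289 0.3       ]
```

Emit:
{"fn": "carry_out", "kwargs": {"steps": [[0, 0, 0, 0, 0, 0, 0], [0, 0, 0, 0, 0, 0, 0], [0, 0, 0, -0.003, 0, 0, 0], [0, 0, 0, 0, -0.05, 0, 0], [0, 0, 0, 0, -0.1, 0, 0], [0, 0, 0, 0, -0.1, 0, 0], [0, 0, 0, 0, -0.1, 0, 0], [0, 0, 0, 0, 0, 0, 0], [0, 0, 0, 0, 0, 0, 0]]}}

```text
clock: 18.95
tcp_pos: [0.5801, 0.0292, 0.0298]
orientation: [0.124, 0.703, 0.69, 0.122]
wrist_force: [0.0, -0.9, 0.3]
finger_gap: 0.0426
```

Run:
```python
from h import *
go(.6625,.0267,.026,1.547)
snap("top","top5",(250,70,410,290),2.6)
d=snap("scene","sc1",(220,190,480,370),2.3)
a=np.load('pics/sc1.npz'); print(proj(a,[.768,.018,.2]),proj(a,[.7,.03,.2]))
```

```text
t 18.95 tcp [0.5801 0.0292 0.0298] yaw 1.5519 gap 0.04263089566345936 F [ 0.  -0.9  0.3] tilt [ 0.343 -0.007 -0.939]
shift [-0.001   0.0761  0.0319] turn z 0.0049
[401.78002063 263.24218116] [377.87775407 247.09949444]
```

View pics/sc1.png

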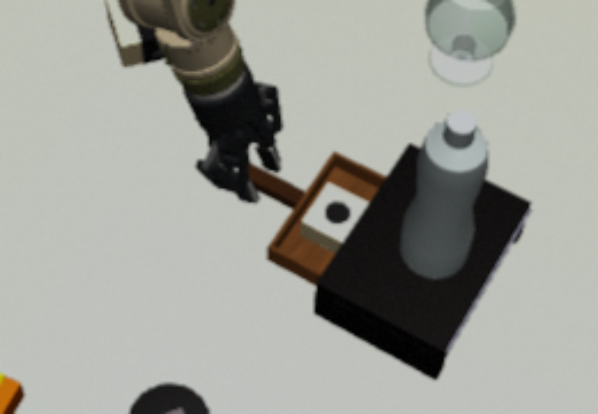

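The scene view shows the tilted wrist well clear of the bottle. The tray is entering the bay, with its front rim at (336,155)–(270,252), and the box lies flat in it.

Emit:
{"fn": "carry_out", "kwargs": {"steps": [[-1, 0, 0, 0.001, 0, 0, 0], [-1, 0, 0, 0, 0, 0, 0], [-1, 0, 0, 0, 0, 0, 0], [-1, 0, 0, 0, 0, 0, 0], [-1, 0, 0, 0, 0, 0, 0]]}}

```text
clock: 19.68
tcp_pos: [0.58, 0.0293, 0.0283]
orientation: [0.125, 0.703, 0.69, 0.122]
wrist_force: [3.7, 0.5, -0.8]
finger_gap: 0.0189
```

Run:
```python
from h import *
a=np.load('pics/sc1.npz'); f=lambda p:(220+(p[0]+.5)/2.3-.5,190+(p[1]+.5)/2.3-.5)
print(*rect(a,[(336,154),(269,251)],.028,f),sep='\n')
print("shelf front top",*rect(a,[(413,145),(317,285)],.07,f),sep='\n')
print("handle root",ray(a,*f((298,200)),.03))
go(.6625,.0267,.028,1.547)
```

```text
[[ 0.642   0.0961]
 [ 0.6392 -0.054 ]]
[0.6406 0.0211]
[0.1501 0.1501]
[-1.589, 1.552]
shelf front top
[[ 0.7221  0.1251]
 [ 0.7144 -0.0843]]
[0.7182 0.0204]
[0.2095 0.2095]
[-1.607, 1.534]
handle root [0.63516299 0.01852465 0.03      ]
t 19.675 tcp [0.58   0.0293 0.0283] yaw 1.5519 gap 0.018934728042771493 F [ 3.7  0.5 -0.8] tilt [ 0.344 -0.007 -0.939]
shift [-0.0011  0.0774  0.0287] turn z 0.0049
```

Emit:
{"fn": "carry_out", "kwargs": {"steps": [[-1, 0, 0.005, 0.0018, 0, 0, 0], [-1, 0, 0.008, 0.0029, 0, 0, 0], [-1, 0, 0.008, 0.0029, 0, 0, 0], [-1, 0, 0.008, 0.0029, 0, 0, 0], [-1, 0, 0.008, 0.0029, 0, 0, 0]]}}

```text
clock: 20.3
tcp_pos: [0.6148, 0.0291, 0.0273]
orientation: [0.122, 0.703, 0.69, 0.12]
wrist_force: [-13.8, 0.5, 15.7]
finger_gap: 0.0191
```

Emit:
{"fn": "carry_out", "kwargs": {"steps": [[-1, 0, 0.0005, -0.0014, 0, 0, 0], [-1, 0, 0.006, 0.0022, 0, 0, 0], [-1, 0, 0.008, 0.0029, 0, 0, 0], [-1, 0, 0.008, 0.0029, 0, 0, 0], [-1, 0, 0.006, 0.0022, 0, 0, 0], [-1, 0, 0.003, 0.0011, 0, 0, 0], [-1, 0, 0, 0, 0, 0, 0]]}}

```text
clock: 21.18
tcp_pos: [0.6493, 0.0283, 0.0281]
orientation: [0.123, 0.703, 0.69, 0.12]
wrist_force: [-4.0, 1.0, 2.6]
finger_gap: 0.0188
```

Run:
```python
from h import *
go(.6625,.0267,.028,1.547)
d=snap("scene","sc2",(220,190,480,370),2.3)
```

```text
t 21.175 tcp [0.6493 0.0283 0.0281] yaw 1.5521 gap 0.01876287017993278 F [-4.   1.   2.6] tilt [ 0.338 -0.006 -0.941]
shift [-0.0014  0.0124  0.0046] turn z 0.0051
```

View pics/sc2.png

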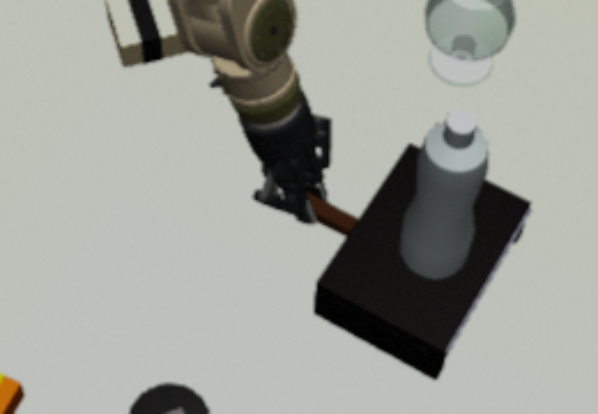

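The scene view shows only the handle visible outside the shelf, at about (305–350, 195–230), with everything else standing. About 12 mm is still to go.

Emit:
{"fn": "carry_out", "kwargs": {"steps": [[-1, 0, 0.004, 0.0014, 0, 0, 0], [-1, 0, 0.005, 0.0018, 0, 0, 0], [-1, 0, 0.003, 0.0011, 0, 0, 0], [-1, 0, 0, 0, 0, 0, 0], [-1, 0, 0, 0, 0, 0, 0]]}}

```text
clock: 21.85
tcp_pos: [0.6634, 0.0279, 0.0284]
orientation: [0.123, 0.703, 0.69, 0.121]
wrist_force: [-0.9, 0.7, -4.9]
finger_gap: 0.0192
```

Emit:
{"fn": "carry_out", "kwargs": {"steps": [[0, 0, 0, 0, 0, 0, 0], [0, 0, 0, 0, 0, 0, 0], [0, 0, 0, 0, 0, 0, 0], [0, 0, 0, -0.01, 0, 0, 0], [0, 0, 0, -0.03, 0, 0, 0], [0, 0, 0, -0.04, 0, 0, 0], [0, 0, 0, -0.04, 0, 0, 0], [0, 0, 0, -0.03, 0, 0, 0], [0, 0, -0.04, 0, 0, 0, 0], [0, 0, -0.03, 0, 0, 0, 0], [0, 0, 0, 0, 0, 0, 0], [0, 0, 0, 0, 0, 0, 0]]}}

```text
clock: 23.35
tcp_pos: [0.5483, 0.0299, 0.1479]
orientation: [0.125, 0.703, 0.69, 0.123]
wrist_force: [1.1, 0.6, 0.9]
finger_gap: 0.043
```

Run:
```python
from h import *
go(.6625,.0267,.028,1.547)
snap("wrist","w5"); snap("scene","sc3"); snap("top","top6")
w=np.load('pics/w5.npz')['color']; s=np.load('pics/sc3.npz')['color']; t=np.load('pics/top6.npz')['color']
a=cv2.resize(w,(400,300)); b=cv2.resize(s[190:340,290:490],(400,300)); c=cv2.resize(t[110:260,250:450],(400,300)); e=cv2.resize(s,(400,300))
cv2.imwrite('pics/m.png',np.vstack([np.hstack([a,b]),np.hstack([c,e])])[:,:,::-1])
```

```text
t 23.35 tcp [0.5483 0.0299 0.1479] yaw 1.5519 gap 0.04300230659454015 F [1.1 0.6 0.9] tilt [ 0.346 -0.007 -0.938]
shift [-0.001   0.0657  0.152 ] turn z 0.0049
```

View pics/m.png

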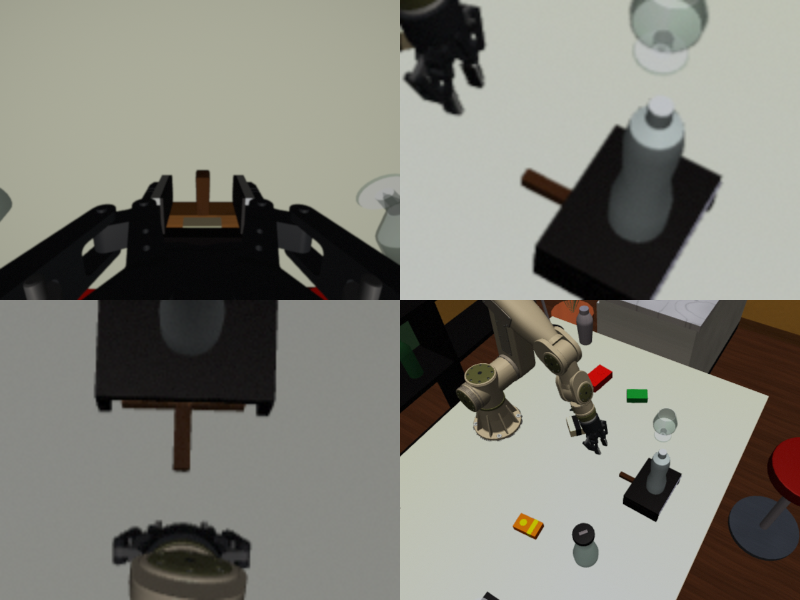

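The top view shows the handle tip at tile position (182,469). The front wall sliver runs (122,404)–(244,409), between the panel feet at (97–111) and (257–273).

Run:
```python
from h import *
d=np.load('pics/top6.npz'); f=lambda p:(250+(p[0]+.5)/2-.5,110+(p[1]-300+.5)/2-.5)
tip=ray(d,*f((181.5,469)),.03); print("tip",tip,"front x",tip[0]+.08)
print(*rect(d,[(122,406),(244,411)],.028,f),sep='\n')
print("feet",*rect(d,[(96,408),(272,414)],.0,f),sep='\n')
s=np.array([.7155,.0256]); ax=np.array([1,-.0215])
d0=np.load('pics/top0.npz')['color'].astype(int); d6=d['color'].astype(int)
df=np.abs(d0-d6).max(2)
for n,(a,b,c,e) in dict(goblet=(190,135,245,190),carafe=(465,130,545,195),orange=(480,250,522,302),bottle=(325,70,370,140)).items(): print(n,df[b:e,a:c].max(),(df[b:e,a:c]>40).sum())
```

```text
tip [0.64112561 0.0275229  0.03      ] front x 0.7211256095812634
[[ 0.7182  0.1004]
 [ 0.7131 -0.0473]]
[0.7156 0.0265]
[0.1478 0.1478]
[-1.605, 1.537]
feet
[[ 0.7227  0.1342]
 [ 0.7168 -0.0843]]
[0.7197 0.0249]
[0.2186 0.2186]
[-1.598, 1.544]
goblet 4 0
carafe 10 0
orange 10 0
bottle 9 0
```

```bash
python3 -c "
from h import *
print(env.hand_in())"
```

```text
the job is handed in; nothing more can be done
None
```

I laid the cream box flat in the tray and let go of it. I then gripped the handle, slid the tray squarely under the shelf, released it, backed off and handed the job in at about 23.5 s of the 56 s. No verdict is reported.

**Tray position:** in the last top view the front wall is level with the shelf's front edge. Different readings put it between 4 mm before and 5 mm behind, against 10 mm before to 20 mm behind allowed. It is about 1–2 mm off mid-bay and about 0.01 rad from square.

**Bystanders:** goblet, carafe, orange box and bottle show no change between the first and last top pictures.

**What went differently or is less certain:**
- **Wrist and bottle:** partway in, the wrist housing was heading close to the bottle. I let go of the handle, tilted the tool back by 0.35 rad and gripped it again.
- **Downward press:** twice the drag rose to about 14 N, with a downward press of 16–18 N on the handle. I eased it by raising the tool 1.5–2 mm. I saw no sign of contact with the shelf.
- **Box under the shelf:** the shelf hides most of the box now. I last saw it clearly lying flat as the tray entered the bay. In the final wrist view only a sliver of it shows.

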